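Find the loose hold-down bolt of the saw's roller wing and hold its cap open

TASK

The roller wing of the cut-off saw rattles: on the push-button station press one key at a time, first the mushroom head (saw off), then the round key (extractor off), then the square key (lamp on), and then tap the caps of the wing's three hold-down bolts from above, one after another, beginning next to the saw, to find the loose bolt, the one that gives under the tap. Take that bolt's cap by its tongue, lift it well open (60 degrees or so) and finish while holding it open in the gripper, so that the bolt can be tightened: do not let go, it would spring shut. Keep the other two caps shut and do not shift the things lying about on the bench.

Things in the scene. Friction and masses are not known exactly. Their poses are not given: they have to be found in the camera images.
- saw_wing: cut-off saw with its roller wing, one fixed machine. Origin on the bench under the middle bolt; y along the wing to the saw, x to the bench's far side. Wing y -0.20 to 0.27: roller bed x -0.194 to -0.054, 74 mm high; beyond it a steel foot flange, x -0.045 to 0.051, top 12 mm high, with three bolts at x 0, y 0.15 (next to the saw), 0, -0.15. Saw at y 0.29 to 0.72, 370 mm tall
- station: push-button station, grey box 190 x 76 x 54 mm screwed to the bench, keys in a row along its length (x) at -55, 0 and +55 mm, on its top; which key sits at which of the three places varies. Origin under its centre
- mushroom (a joint): value of that key's travel, m: 0 up, 0.006 fully down; spring 1.5 N at first, 5 N fully down; it comes up again by itself; pressed means beyond 0.004. Mushroom head = saw off: black, 40 mm across, standing 26 mm above the station's top
- mushroom_top (a point): centre of the top face of that key; moves down with it
- round_key (a joint): value of that key's travel, m: 0 up, 0.006 fully down; spring 1.5 N at first, 5 N fully down; it comes up again by itself; pressed means beyond 0.004. Round key = extractor off: black flat disc 27 mm across, standing 16 mm above the station's top
- round_key_top (a point): centre of the top face of that key; moves down with it
- square_key (a joint): value of that key's travel, m: 0 up, 0.006 fully down; spring 1.5 N at first, 5 N fully down; it comes up again by itself; pressed means beyond 0.004. Square key = lamp on: black, 25 x 25 mm, standing 16 mm above the station's top
- square_key_top (a point): centre of the top face of that key; moves down with it
- bolt_1: a hold-down bolt with dust cap; all three look alike, any may sit in any hole. Origin (never moves) on its axis under the cap's collar, 3 to 4 mm above the flange; z up, x from hinge to tongue, y along the hinge. Cap top: flat, black, 45 mm across, 24 mm above the origin. Bolt and cap give together: loose, it sinks 6 mm under 1 to 3 N and springs back; tight, it does not give
- cap_1 (a joint): hinge of that bolt's cap, rad: 0 shut, grows as the tongue is lifted, 1.57 upright, stop at 1.75. A weak spring (up to 1.5 N at the tongue) shuts it when let go. The hinge line runs along the bolt's y, 28 mm behind the bolt's axis and 8 mm above the bolt's origin
- cap_1_tongue (a point): point to pinch in that cap's lift tongue, a black upright bar 12 mm wide (along the bolt's y), 20 mm high, out to 56 mm from the bolt's axis. The point is 44 mm from the axis, 16.5 mm above the bolt's origin, 10 mm under the bar's top edge. Pinched across the 12 mm it swings up, and turns between the pads if the gripper does not tilt along. Axes: the cap's, as the bolt's when shut
- bolt_2: a hold-down bolt with dust cap; all three look alike, any may sit in any hole. Origin (never moves) on its axis under the cap's collar, 3 to 4 mm above the flange; z up, x from hinge to tongue, y along the hinge. Cap top: flat, black, 45 mm across, 24 mm above the origin. Bolt and cap give together: loose, it sinks 6 mm under 1 to 3 N and springs back; tight, it does not give
- cap_2 (a joint): hinge of that bolt's cap, rad: 0 shut, grows as the tongue is lifted, 1.57 upright, stop at 1.75. A weak spring (up to 1.5 N at the tongue) shuts it when let go. The hinge line runs along the bolt's y, 28 mm behind the bolt's axis and 8 mm above the bolt's origin
- cap_2_tongue (a point): point to pinch in that cap's lift tongue, a black upright bar 12 mm wide (along the bolt's y), 20 mm high, out to 56 mm from the bolt's axis. The point is 44 mm from the axis, 16.5 mm above the bolt's origin, 10 mm under the bar's top edge. Pinched across the 12 mm it swings up, and turns between the pads if the gripper does not tilt along. Axes: the cap's, as the bolt's when shut
- bolt_3: a hold-down bolt with dust cap; all three look alike, any may sit in any hole. Origin (never moves) on its axis under the cap's collar, 3 to 4 mm above the flange; z up, x from hinge to tongue, y along the hinge. Cap top: flat, black, 45 mm across, 24 mm above the origin. Bolt and cap give together: loose, it sinks 6 mm under 1 to 3 N and springs back; tight, it does not give
- cap_3 (a joint): hinge of that bolt's cap, rad: 0 shut, grows as the tongue is lifted, 1.57 upright, stop at 1.75. A weak spring (up to 1.5 N at the tongue) shuts it when let go. The hinge line runs along the bolt's y, 28 mm behind the bolt's axis and 8 mm above the bolt's origin
- cap_3_tongue (a point): point to pinch in that cap's lift tongue, a black upright bar 12 mm wide (along the bolt's y), 20 mm high, out to 56 mm from the bolt's axis. The point is 44 mm from the axis, 16.5 mm above the bolt's origin, 10 mm under the bar's top edge. Pinched across the 12 mm it swings up, and turns between the pads if the gripper does not tilt along. Axes: the cap's, as the bolt's when shut
- offcut: bystander: loose planed board 75 x 210 x 16 mm lying across the rollers of the wing; origin under its centre
- spanner: bystander: loose steel spanner 220 mm long lying on the bench beyond the wing; origin under its centre, its length along its x
- glue_bottle: bystander: loose blue glue bottle, 58 mm across and 170 mm tall; origin under its centre
- mug: bystander: loose white mug, 80 mm across and 92 mm tall; origin under its centre
- try_square: bystander: loose try square lying flat, blade 200 mm, stock 130 mm, 16 mm high; origin under the stock's inner end
Things that resemble listed ones, but are neither listed nor needed, are in the scene too. What is shaped like the bolt_3 but purple or red is not meant.

How it is judged:
By the outcome, as a careful person would: the job done as asked, in the order asked, and still so for the second after the job is handed in, while the arm keeps its last pose, push and grip.
It also fails if it takes over 67 s, if anything falls off the work surface, if the arm or the gripper's body presses on something with over 40 N, if the wrist force passes 120 N, or if a joint passes its speed limit or range.

ROBOT

A 6-joint arm with a two-finger parallel gripper is mounted at the origin on the work surface. World frame = base frame: x ahead of the robot, y to its left, z up, the work surface at z = 0. Lengths are in m, angles in rad, forces in N, time in s.
With the tool pointing down it reaches from about 0.3 to 0.775 m from the base axis. Payload 14.6 kg.
Tool frame: the origin (TCP) lies at the very end of the fingers, on their centre line; the grasp point (between the pads) lies 19 mm behind it; z points along the fingers, y is the line along which they close (so a half turn about z gives the same grasp; the last joint's range is limited). The gripper opens to 94 mm and grips with 3 to 60 N. Pads are 16 mm wide; open, the fingers measure 119 mm over their backs; the gripper's body (75 mm by 177 mm) begins 78 mm behind the grasp point.
Start: joints at [1.158, 0.3, 1.521, -0, 1.321, -0.067], TCP at [0.186, 0.517, 0.205] pointing down, gripper open.
Joint ranges: [-3.03, 3.03], [-0.79, 2.21], [0.23, 2.52], [-1.04, 4.18], [0, 3.07], [-2.55, 2.55]. Speed limits (rad/s): [2.22, 2.22, 2.57, 3.14, 3.14, 3.14].

INTERFACE

Orientations are given as [roll, pitch, yaw] about the fixed x, y, z axes, in that order (R = Rz(yaw) Ry(pitch) Rx(roll)).
In Python, from station import ctrl, cams gives the robot as it stands. The module is installed in compiled form; this text tells all that it offers.
- The arm moves only by the tool arm_command, never from a script. Its argument "plan" is a list that holds one entry, the list of rows, each a list of 7 numbers: the shift along the tool's x, y, z in shares of 1000 mm (1.0 is 1000 mm), then the turn, a rotation vector about the tool's x, y, z in a scale on which 1.0 is 90 degrees, then the closure, from -1 (fully open) to 1 (shut). A call has 1 to 12 rows; each row is the pose to reach, as a shift and turn from the pose commanded when the call began, along the tool's axes at that moment; what a row does not reach only later rows make up. A row lasts 1/10 s, in which the tool goes at most 50 mm and 8.59 degrees, less where a joint would pass 70% of its speed; a pose out of reach is approached as far as the arm can. A call with a gripper value outside its range is refused whole. The fingers move at their own pace and stop on an object; "squeeze" is the grip in N (left out, the last holds). Time passes only in rows, so rows that repeat a pose let the fingers close. It gives the time, the measured TCP pose, the force, the opening and the grip force at its end, in the units of the state.
- ctrl.get_obs(): the state, without advancing time (a new reading comes with each control period).
- cams.camera(name): name is "scene" or "top" or "wrist"; returns (picture, depth): 480x640x3 uint8, blue, green, red; 480x640 float32, m along the optical axis (not along the pixel's ray), 0 where there is no reading.
- cams.camera_info(name): a dict with "fx", "fy", "cx", "cy" (pixels), "dist_coeffs" ([k1, k2, p1, p2, k3] as OpenCV has them; the pictures are not rectified), "world_to_cam" (4x4, takes a point from world to camera coordinates). Camera axes: x right, y down, z forward; pixel columns grow to the right and rows downward; lengths in m; the calibration is good to about 2 mm. A picture is of the moment at which its call begins: read the wrist's pose just before it. camera_info takes no time and is no camera call; for the wrist camera it gives the pose at the moment of the call.
- ctrl.hand_in(): hands the job in; it is judged then, once.
The state is a dict: "time_s": time; "qpos": joint angles; "joint_vel": joint speeds; "tau": joint torques, N m; "ee_pos": TCP position; "eef_rot": TCP orientation; "force": force on the tool from outside, world axes, zero at the start; "moment": the same for the moment, N m; "grip_width": finger opening in m; "grip_force": force on a finger pad.
Only numpy, scipy, OpenCV 4.12 (cv2) and the standard library are available. Lean on these libraries where they do the work, as an engineer would, in place of code of your own. Each camera call takes 0.05 s, during which the arm holds its last target. There are 200 camera calls.

## Working session

There is one attempt and no reset: what is moved stays moved. The work goes in short steps, Python scripts to look and compute and a tool call to move; the robot and the scene stay as the last step left them, time stands still between calls to the robot, and variables do not carry over. Pictures are saved under pics/ and viewed, at most 10 in all, crops included, and the job is handed in when it is done.

Besides the shell and the picture viewer there is one more tool, called after "Emit:" as name([rows], argument=value, ...), one row to a line, values as JSON. arm_command: Moves the arm, as the interface text tells. Its arguments: {"type":"object","properties":{"plan":{"type":"array"},"squeeze":{"type":"number"}},"required":["plan"]}

```bash
mkdir -p pics; cat > h.py <<'E'
import numpy as np, cv2
from station import ctrl, cams
from scipy.spatial.transform import Rotation as R
def snap(n):
    i=cams.camera_info(n); p,d=cams.camera(n); return p,d,i
def K(i): return np.array([[i['fx'],0,i['cx']],[0,i['fy'],i['cy']],[0,0,1.]]),np.array(i['dist_coeffs'],float)
def ray(i,uv):
    k,d=K(i); n=cv2.undistortPoints(np.array(uv,float).reshape(-1,1,2),k,d).reshape(-1,2)
    T=np.array(i['world_to_cam']); Rm=T[:3,:3]
    return -Rm.T@T[:3,3], np.c_[n,np.ones(len(n))]@Rm   # origin, dirs (unit depth)
def onplane(i,uv,z):
    o,D=ray(i,uv); return o+D*((z-o[2])/D[:,2])[:,None]
def proj(i,P):
    k,d=K(i); T=np.array(i['world_to_cam'])
    return cv2.projectPoints(np.array(P,float).reshape(-1,1,3),cv2.Rodrigues(T[:3,:3])[0],T[:3,3],k,d)[0].reshape(-1,2)
def cloud(i,d):
    v,u=np.mgrid[0:480,0:640]; o,D=ray(i,np.c_[u.ravel(),v.ravel()])
    return (o+D*d.reshape(-1,1)).reshape(480,640,3)
E
python3 - <<'E'
from h import *
for n in ('top','scene'):
    p,d,i=snap(n); cv2.imwrite(f'pics/{n}.png',p); np.savez(f'{n}.npz',p=p,d=d,i=i)
    o,_=ray(i,[[320,240]]); print(n,o,i['fx'],onplane(i,[[0,0],[639,0],[0,479],[639,479]],0).round(2).tolist())
s=ctrl.get_obs(); print({k:np.round(v,3) for k,v in s.items()})
E
```

```text
top [ 0.37469453 -0.04046535  1.13763718] 530.262889212435 [[1.13, 0.69, 0.0], [1.15, -0.86, 0.0], [0.05, 0.59, 0.0], [0.04, -0.75, 0.0]]
scene [ 1.03443569 -0.39114279  0.81065724] 458.8073657999464 [[-1.13, -0.48, 0.0], [0.14, 1.76, 0.0], [0.66, -0.74, 0.0], [1.21, 0.15, 0.0]]
{'time_s': np.float64(0.1), 'qpos': array([ 1.158,  0.3  ,  1.522, -0.   ,  1.321, -0.067]), 'joint_vel': array([-0.   , -0.   ,  0.001, -0.001, -0.001, -0.   ]), 'tau': array([ 3.0000e-03, -5.3264e+01, -3.5328e+01,  7.1000e-02,  2.3000e-02,
       -0.0000e+00]), 'ee_pos': array([0.186, 0.517, 0.205]), 'eef_rot': array([-3.141, -0.   ,  2.796]), 'force': array([-0.016, -0.186,  0.205]), 'moment': array([0.022, 0.026, 0.027]), 'grip_force': np.float64(0.0), 'grip_width': np.float64(0.094)}
```

View pics/top.png

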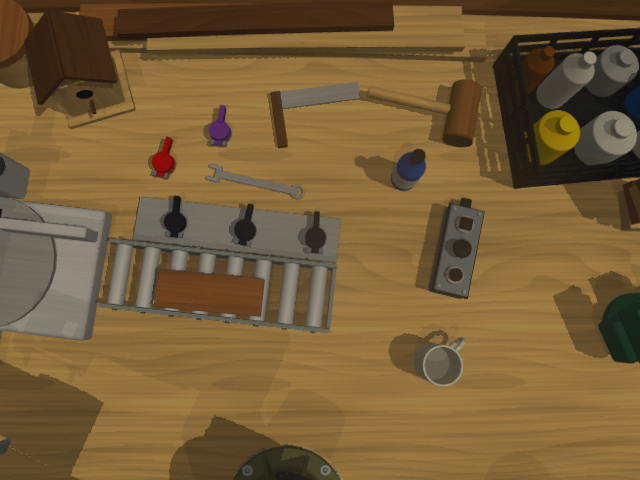

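View pics/scene.png

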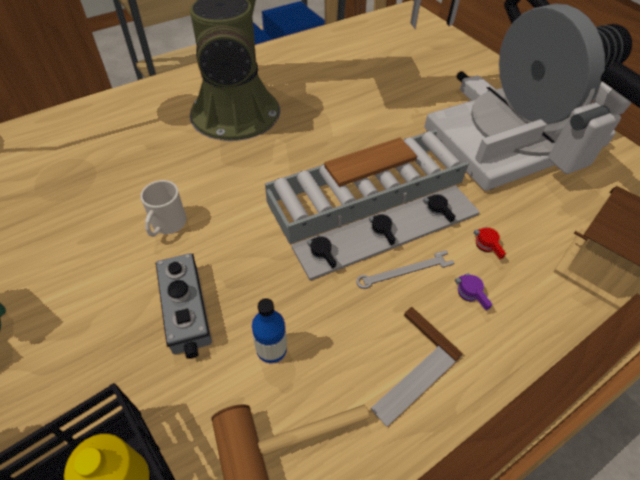

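Candidates, top view. Caps: black (175,222), (245,230) and (315,237) are wanted; red (163,162) and purple (220,131) are decoys. Keys: square (466,223), mushroom (461,247), round (455,274). I'll check these in one close crop and measure them.

```bash
python3 - <<'E'
from h import *
z=np.load('top.npz',allow_pickle=True); p,d,i=z['p'],z['d'],z['i'].item()
a=cv2.resize(p[190:270,130:345],None,fx=3.7,fy=3.7,interpolation=cv2.INTER_CUBIC)
b=cv2.resize(p[195:300,425:490],None,fx=2.8,fy=2.8,interpolation=cv2.INTER_CUBIC)
c=np.zeros((600,800,3),np.uint8); c[:a.shape[0],:a.shape[1]]=a[:,:800]; c[300:300+b.shape[0],:b.shape[1]]=b[:300]
s=np.load('scene.npz',allow_pickle=True)['p']
e=cv2.resize(s[250:355,150:215],None,fx=2.8,fy=2.8,interpolation=cv2.INTER_CUBIC); c[300:300+e.shape[0],200:200+e.shape[1]]=e
f=cv2.resize(s[190:275,295:465],None,fx=2.3,fy=2.3,interpolation=cv2.INTER_CUBIC); c[300:300+f.shape[0],400:400+f.shape[1]]=f[:,:400]
cv2.imwrite('pics/crop.png',c)
C=cloud(i,d)
for n,u,v in (('cap',175,222),('cap',245,230),('cap',315,237),('sq',466,223),('mu',461,247),('ro',455,274),('flange',210,225),('flange',280,235),('table',400,250)):
    print(n,C[v,u].round(4),p[v,u])
E
```

```text
cap [0.5859 0.2364 0.0398] [23 27 25]
cap [0.5693 0.0892 0.0369] [28 31 32]
cap [ 0.5537 -0.0579  0.0416] [30 37 44]
sq [ 0.5789 -0.3714  0.0674] [30 39 48]
mu [ 0.527  -0.3552  0.0785] [29 39 45]
ro [ 0.4726 -0.3428  0.0699] [30 40 48]
flange [ 0.3747 -0.0405  1.1376] [100 112 117]
flange [0.5627 0.0168 0.013 ] [ 97 108 113]
table [ 0.531  -0.2426  0.0055] [ 56 100 129]
```

View pics/crop.png

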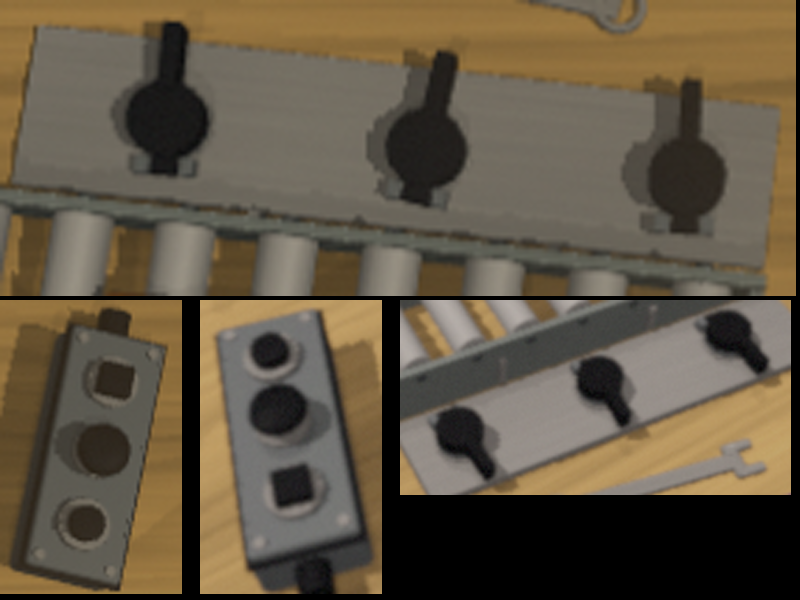

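Crop confirms it: square key far, mushroom in the middle, round key near; three black caps with tongues pointing away from the robot. Next I measure them.

```bash
python3 - <<'E'
from h import *
L={n:(lambda z:(z['p'],z['d'],z['i'].item()))(np.load(n+'.npz',allow_pickle=True)) for n in('top','scene')}
guess=dict(b1=(175,222,.0395),b2=(245,230,.0395),b3=(315,237,.0395),sq=(466,223,.07),mu=(461,247,.08),ro=(455,274,.07))
def blob(p,u,v,w,t):
    g=p.max(2); m=np.zeros_like(g); m[v-w:v+w,u-w:u+w]=(g[v-w:v+w,u-w:u+w]<t)*255
    n,lab,st,ce=cv2.connectedComponentsWithStats(m); return (lab==lab[v,u])
for k,(u,v,z) in guess.items():
    p,d,i=L['top']; m=blob(p,u,v,30 if k[0]=='b' else 14,52 if k[0]=='b' else 58).astype(np.uint8)
    if k[0]=='b':
        dt=cv2.distanceTransform(m,cv2.DIST_L2,5); y,x=np.unravel_index(dt.argmax(),dt.shape)
        c=cv2.morphologyEx(m,cv2.MORPH_OPEN,cv2.getStructuringElement(cv2.MORPH_ELLIPSE,(13,13)))
        uv=cv2.minEnclosingCircle(np.argwhere(c)[:,::-1].astype(np.float32)); cen=onplane(i,[uv[0]],z)[0]
        ys,xs=np.nonzero(m); P=onplane(i,np.c_[xs,ys],.0415); r=P-cen; q=r[(np.hypot(r[:,0],r[:,1])>.031)&(r[:,0]>0)]
        a=q.mean(0); print(k,m.sum(),uv,cen.round(4),'tongue yaw deg',np.degrees(np.arctan2(a[1],a[0])).round(1),'max',np.hypot(q[:,0],q[:,1]).max().round(3))
    else:
        ys,xs=np.nonzero(m); uv=(xs.mean(),ys.mean()); print(k,m.sum(),np.round(uv,1),onplane(i,[uv],z).round(4))
    # scene-view centre
    p2,_,i2=L['scene']; c0=cen if k[0]=='b' else onplane(i,[uv],z)[0]
    q=proj(i2,[c0])[0]; print('   scene px',q.round(1),p2[int(q[1]),int(q[0])])
    m2=blob(p2,int(round(q[0])),int(round(q[1])),22,45).astype(np.uint8)
    if k[0]=='b': m2=cv2.morphologyEx(m2,cv2.MORPH_OPEN,cv2.getStructuringElement(cv2.MORPH_ELLIPSE,(15,15)))
    ys,xs=np.nonzero(m2); 
    if len(xs): print('   scene blob',m2.sum(),xs.mean().round(1),ys.mean().round(1),onplane(i2,[(xs.mean(),ys.mean())],z).round(4))
E
```

```text
b1 515 ((174.68182373046875, 221.9545440673828), 11.082991600036621) [0.5861 0.2371 0.0395] tongue yaw deg -3.0 max 0.056
   scene px [437.8 200.4] [25 21 24]
   scene blob 256 437.5 203.6 [[0.5931 0.2298 0.0395]]
b2 501 ((244.5, 229.9545440673828), 11.056867599487305) [0.569  0.09   0.0395] tongue yaw deg -11.7 max 0.056
   scene px [382.3 220.8] [30 28 29]
   scene blob 279 381.4 224.2 [[0.5758 0.0823 0.0395]]
b3 426 ((315.0, 237.5), 10.547611236572266) [ 0.5529 -0.058   0.0395] tongue yaw deg -3.1 max 0.055
   scene px [321.7 243.4] [29 26 29]
   scene blob 299 320.7 246.8 [[ 0.5592 -0.0645  0.0395]]
sq 145 [465.6 223.2] [[ 0.578  -0.3696  0.07  ]]
   scene px [184.1 313.5] [33 31 35]
   scene blob 149 182.7 316.0 [[ 0.5813 -0.3737  0.07  ]]
mu 278 [461.3 248.1] [[ 0.5245 -0.3553  0.08  ]]
   scene px [179.3 285.5] [25 28 29]
   scene blob 264 177.6 288.9 [[ 0.5298 -0.3608  0.08  ]]
ro 128 [455.2 274.4] [[ 0.4718 -0.3431  0.07  ]]
   scene px [176.2 265.7] [30 29 29]
   scene blob 110 174.6 268.0 [[ 0.4753 -0.3478  0.07  ]]
```

```bash
cat >> h.py <<'E'
def rows(*T):
    """T: (pos, R) world TCP targets -> tool-frame rows from the present pose"""
    s=ctrl.get_obs(); R0=R.from_euler('xyz',s['eef_rot'])
    print('at',np.round(s['ee_pos'],4),np.round(s['eef_rot'],3),'F',np.round(s['force'],2),'t',round(float(s['time_s']),2),'w',round(float(s['grip_width']),4))
    for p,Rt in T:
        print((R0.inv().apply(np.array(p)-s['ee_pos'])*1000).round(1).tolist(),(R0.inv()*Rt).as_rotvec().round(3).tolist())
down=lambda yawdeg: R.from_euler('xyz',[np.pi,0,np.radians(yawdeg)])
E
python3 - <<'E'
from h import *
D=down(173)
rows(((.19,.33,.25),D),((.33,.0,.25),D),((.5245,-.3553,.12),D))
E
```

```text
at [0.1863 0.5172 0.205 ] [-3.141 -0.     2.796] F [-0.02 -0.19  0.21] t 0.1 w 0.0936
[-66.9, -174.9, -44.9] [-0.001, -0.0, -0.224]
[-310.5, -438.0, -44.6] [-0.001, -0.0, -0.224]
[-613.9, -706.2, 85.7] [-0.001, -0.0, -0.224]
```

The rows are not in the units I measure in: shifts go in shares of 1000 mm and turns go in shares of 90 degrees. I convert before sending: -438 mm is -0.438, -310 mm is -0.31, -0.224 rad is -0.1426.

Emit:
arm_command([
  [[-0.067,-0.175,-0.045,0,0,-0.1426,1],[-0.067,-0.175,-0.045,0,0,-0.1426,1],[-0.067,-0.175,-0.045,0,0,-0.1426,1],[-0.067,-0.175,-0.045,0,0,-0.1426,1],[-0.31,-0.438,-0.045,0,0,-0.1426,1],[-0.31,-0.438,-0.045,0,0,-0.1426,1],[-0.31,-0.438,-0.045,0,0,-0.1426,1],[-0.31,-0.438,-0.045,0,0,-0.1426,1],[-0.31,-0.438,-0.045,0,0,-0.1426,1],[-0.31,-0.438,-0.045,0,0,-0.1426,1],[-0.31,-0.438,-0.045,0,0,-0.1426,1],[-0.31,-0.438,-0.045,0,0,-0.1426,1]],
])

```text
time_s: 1.3
ee_pos: [0.3302, -0.0033, 0.2503]
eef_rot: [-3.141, -0.0, 3.015]
force: [-0.3, 0.7, -0.7]
grip_width: 0.0022
grip_force: 0.0
```

```bash
python3 - <<'E'
from h import *
D=down(173)
rows(((.5245,-.3553,.12),D),((.5245,-.3553,.09),D))
E
```

```text
at [ 0.3302 -0.0033  0.2503] [-3.141 -0.     3.015] F [-0.3   0.72 -0.74] t 1.3 w 0.0022
[-237.1, -324.6, 130.4] [-0.001, -0.0, -0.004]
[-237.1, -324.6, 160.4] [-0.001, -0.0, -0.004]
```

In the tool's units: -325 mm is -0.325, -237 mm is -0.237.

Emit:
arm_command([
  [[-0.237,-0.325,0.09,0,0,0,1],[-0.237,-0.325,0.09,0,0,0,1],[-0.237,-0.325,0.09,0,0,0,1],[-0.237,-0.325,0.09,0,0,0,1],[-0.237,-0.325,0.09,0,0,0,1],[-0.237,-0.325,0.09,0,0,0,1],[-0.237,-0.325,0.09,0,0,0,1],[-0.237,-0.325,0.09,0,0,0,1],[-0.237,-0.325,0.13,0,0,0,1],[-0.237,-0.325,0.13,0,0,0,1],[-0.237,-0.325,0.16,0,0,0,1],[-0.237,-0.325,0.16,0,0,0,1]],
])

```text
time_s: 2.5
ee_pos: [0.5241, -0.3495, 0.0886]
eef_rot: [3.139, -0.004, 3.02]
force: [-0.3, 1.7, 0.8]
grip_width: 0.0006
grip_force: 0.0
```

```bash
python3 - <<'E'
from h import *
rows(((.5245,-.3553,.077),down(173)))
p,d,i=snap('wrist'); cv2.imwrite('pics/w1.png',p)
print(proj(i,[(.5245,-.3553,.08),(.578,-.3696,.07),(.4718,-.3431,.07)]).round(0).tolist())
E
```

```text
at [ 0.5241 -0.3495  0.0886] [ 3.139 -0.004  3.02 ] F [-0.31  1.72  0.79] t 2.5 w 0.0006
[-1.2, -5.7, 11.6] [0.003, -0.004, 0.001]
[[314.0, 288.0], [301.0, 370.0], [325.0, 179.0]]
```

View pics/w1.png

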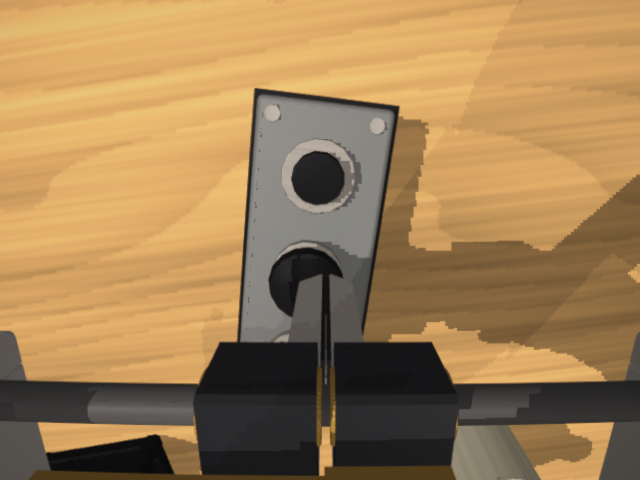

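Wrist view shows the round key at (319,177) and the mushroom at (306,284). That is about 3 px/2–3 mm towards −y of my estimate, so I shift slightly and press.

In the tool's units: 14 mm is 0.014, 12 mm is 0.012.

Emit:
arm_command([
  [[0,-0.005,0.005,0,0,0,1],[0,-0.005,0.005,0,0,0,1],[0,-0.005,0.01,0,0,0,1],[0,-0.005,0.012,0,0,0,1],[0,-0.005,0.014,0,0,0,1],[0,-0.005,0.014,0,0,0,1],[0,-0.005,0.014,0,0,0,1]],
])

```text
time_s: 3.25
ee_pos: [0.5249, -0.3562, 0.0768]
eef_rot: [-3.141, 0.0, 3.02]
force: [0.3, 0.2, 3.3]
grip_width: 0.0005
grip_force: 1.7
```

In the tool's units: 2 mm is 0.002.

Emit:
arm_command([
  [[0,0,0.002,0,0,0,1],[0,0,0.002,0,0,0,1],[0,0,0.002,0,0,0,1]],
])

```text
time_s: 3.55
ee_pos: [0.5249, -0.3561, 0.0746]
eef_rot: [-3.141, 0.0, 3.02]
force: [0.6, -0.4, 4.0]
grip_width: 0.0004
grip_force: 2.3
```

In the tool's units: 1 mm is 0.001.

Emit:
arm_command([
  [[0,0,0.001,0,0,0,1],[0,0,0.001,0,0,0,1],[0,0,0.001,0,0,0,1]],
])

```text
time_s: 3.85
ee_pos: [0.5249, -0.3562, 0.0742]
eef_rot: [-3.141, 0.001, 3.02]
force: [-0.7, 0.8, 10.2]
grip_width: 0.0003
grip_force: 5.0
```

```bash
python3 - <<'E'
from h import *
rows(((.5249,-.3561,.10),down(173)),((.4718,-.345,.10),down(173)),((.4718,-.345,.067),down(173)),((.4718,-.345,.064),down(173)))
E
```

```text
at [ 0.5249 -0.3562  0.0742] [-3.141e+00  1.000e-03  3.020e+00] F [-0.68  0.85 10.16] t 3.85 w 0.0003
[0.0, 0.0, -25.8] [-0.0, 0.001, 0.0]
[54.1, 4.6, -25.9] [-0.0, 0.001, 0.0]
[54.1, 4.6, 7.1] [-0.0, 0.001, 0.0]
[54.1, 4.6, 10.1] [-0.0, 0.001, 0.0]
```

In the tool's units: 54 mm is 0.054, 8.5 mm is 0.0085.

Emit:
arm_command([
  [[0,0,-0.026,0,0,0,1],[0,0,-0.026,0,0,0,1],[0,0,-0.026,0,0,0,1],[0.054,0.0045,-0.026,0,0,0,1],[0.054,0.0045,-0.026,0,0,0,1],[0.054,0.0045,-0.026,0,0,0,1],[0.054,0.0045,-0.01,0,0,0,1],[0.054,0.0045,0,0,0,0,1],[0.054,0.0045,0.005,0,0,0,1],[0.054,0.0045,0.0085,0,0,0,1],[0.054,0.0045,0.0085,0,0,0,1],[0.054,0.0045,0.0085,0,0,0,1]],
])

```text
time_s: 5.05
ee_pos: [0.472, -0.345, 0.0654]
eef_rot: [3.142, 0.0, 3.02]
force: [-0.2, 3.9, 4.2]
grip_width: 0.0007
grip_force: 2.1
```

In the tool's units: 1.2 mm is 0.0012.

Emit:
arm_command([
  [[0,0,0.0012,0,0,0,1],[0,0,0.0012,0,0,0,1],[0,0,0.0012,0,0,0,1]],
])

```text
time_s: 5.35
ee_pos: [0.472, -0.345, 0.0643]
eef_rot: [-3.141, 0.001, 3.02]
force: [0.1, 4.4, 5.6]
grip_width: 0.0009
grip_force: 3.0
```

```bash
python3 - <<'E'
from h import *
rows(((.4718,-.345,.10),down(173)),((.578,-.371,.10),down(173)),((.578,-.371,.0645),down(173)))
E
```

```text
at [ 0.472  -0.345   0.0643] [-3.141e+00  1.000e-03  3.020e+00] F [0.07 4.39 5.57] t 5.35 w 0.0009
[0.2, -0.0, -35.7] [-0.0, 0.001, 0.0]
[-108.4, -12.9, -35.6] [-0.0, 0.001, 0.0]
[-108.3, -12.9, -0.1] [-0.0, 0.001, 0.0]
```

In the tool's units: -108 mm is -0.108, -36 mm is -0.036.

Emit:
arm_command([
  [[0,0,-0.036,0,0,0,1],[0,0,-0.036,0,0,0,1],[0,0,-0.036,0,0,0,1],[-0.108,-0.012,-0.036,0,0,0,1],[-0.108,-0.012,-0.036,0,0,0,1],[-0.108,-0.012,-0.036,0,0,0,1],[-0.108,-0.012,-0.036,0,0,0,1],[-0.108,-0.012,-0.015,0,0,0,1],[-0.108,-0.012,-0.006,0,0,0,1],[-0.108,-0.012,-0.002,0,0,0,1],[-0.108,-0.012,0,0,0,0,1],[-0.108,-0.012,0,0,0,0,1]],
])

```text
time_s: 6.55
ee_pos: [0.577, -0.3702, 0.0647]
eef_rot: [-3.141, -0.0, 3.02]
force: [-3.1, 1.6, 5.5]
grip_width: 0.0004
grip_force: 2.3
```

```bash
python3 - <<'E'
from h import *
D=down(173)
rows(((.578,-.371,.0645),D),((.578,-.371,.13),D),((.5861,.236,.13),D),((.5861,.236,.041),D))
E
```

```text
at [ 0.577  -0.3702  0.0647] [-3.141 -0.     3.02 ] F [-3.05  1.62  5.49] t 6.55 w 0.0004
[-1.1, -0.7, 0.2] [-0.0, -0.0, 0.0]
[-1.1, -0.7, -65.3] [-0.0, -0.0, 0.0]
[64.8, 602.7, -65.4] [-0.0, -0.0, 0.0]
[64.8, 602.8, 23.6] [-0.0, -0.0, 0.0]
```

In the tool's units: 603 mm is 0.603, -85 mm is -0.085.

Emit:
arm_command([
  [[0,0,-0.085,0,0,0,1],[0,0,-0.085,0,0,0,1],[0,0,-0.085,0,0,0,1],[0.065,0.603,-0.085,0,0,0,1],[0.065,0.603,-0.085,0,0,0,1],[0.065,0.603,-0.085,0,0,0,1],[0.065,0.603,-0.085,0,0,0,1],[0.065,0.603,-0.085,0,0,0,1],[0.065,0.603,-0.085,0,0,0,1],[0.065,0.603,-0.085,0,0,0,1],[0.065,0.603,-0.085,0,0,0,1],[0.065,0.603,-0.085,0,0,0,1]],
])

```text
time_s: 7.75
ee_pos: [0.5834, 0.0817, 0.1489]
eef_rot: [3.142, 0.0, 3.02]
force: [0.8, -0.4, -0.8]
grip_width: 0.0014
grip_force: 0.0
```

Emit:
arm_command([
  [[0,0,0,0,0,0,1],[0,0,0,0,0,0,1]],
])

```text
time_s: 7.95
ee_pos: [0.5837, 0.0805, 0.1486]
eef_rot: [-3.141, 0.0, 3.022]
force: [0.8, -0.6, -0.0]
grip_width: 0.0007
grip_force: 0.0
```

```bash
python3 - <<'E'
from h import *
D=down(176)
rows(((.5861,.236,.15),D),((.5861,.236,.05),D),((.5861,.236,.041),D))
p,d,i=snap('wrist'); cv2.imwrite('pics/w2.png',p)
print(proj(i,[(.5861,.2371,.0395),(.569,.09,.0395),(.5529,-.058,.0395),(.63,.2347,.0325)]).round(0).tolist())
E
```

```text
at [0.5837 0.0805 0.1486] [-3.141  0.     3.022] F [ 0.79 -0.59 -0.02] t 7.95 w 0.0007
[16.2, 154.7, -1.4] [-0.0, 0.0, -0.05]
[16.2, 154.7, 98.6] [-0.0, 0.0, -0.05]
[16.2, 154.7, 107.6] [-0.0, 0.0, -0.05]
[[534.0, 212.0], [336.0, 213.0], [135.0, 215.0], [526.0, 265.0]]
```

View pics/w2.png

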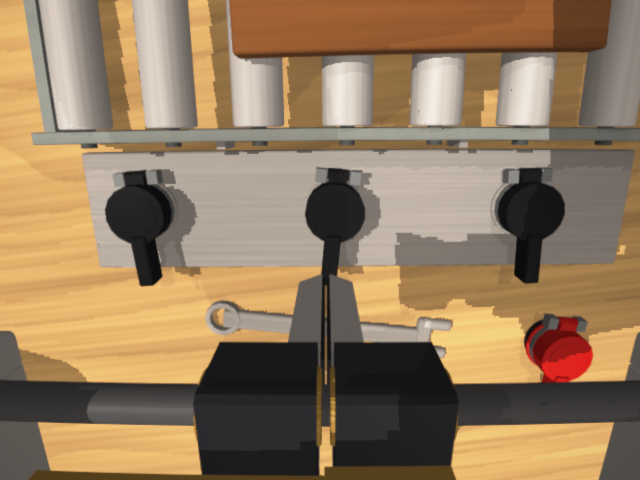

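In the tool's units: 155 mm is 0.155, 99 mm is 0.099, -0.05 rad is -0.0318.

Emit:
arm_command([
  [[0.016,0.155,-0.001,0,0,-0.0318,1],[0.016,0.155,-0.001,0,0,-0.0318,1],[0.016,0.155,-0.001,0,0,-0.0318,1],[0.016,0.155,-0.001,0,0,-0.0318,1],[0.016,0.155,-0.001,0,0,-0.0318,1],[0.016,0.155,0.06,0,0,-0.0318,1],[0.016,0.155,0.09,0,0,-0.0318,1],[0.016,0.155,0.099,0,0,-0.0318,1],[0.016,0.155,0.099,0,0,-0.0318,1],[0.016,0.155,0.099,0,0,-0.0318,1]],
])

```text
time_s: 9.0
ee_pos: [0.5882, 0.235, 0.0521]
eef_rot: [3.141, 0.003, 3.069]
force: [0.1, -0.6, 0.4]
grip_width: 0.0006
grip_force: 0.0
```

Wrist view: caps at (138,213), (336,213) and (531,210), matching the predictions. Tapping bolt 1.

In the tool's units: 12 mm is 0.012, 11 mm is 0.011.

Emit:
arm_command([
  [[0,0,0.006,0,0,0,1],[0,0,0.009,0,0,0,1],[0,0,0.011,0,0,0,1],[0,0,0.012,0,0,0,1],[0,0,0.012,0,0,0,1],[0,0,0.012,0,0,0,1]],
])

```text
time_s: 9.6
ee_pos: [0.5872, 0.2358, 0.039]
eef_rot: [3.141, 0.001, 3.07]
force: [-4.0, -2.5, 10.4]
grip_width: 0.0003
grip_force: 4.8
```

Bolt 1 is tight: 10 N at z = 0.039 with no give. On to bolt 2.

```bash
python3 - <<'E'
from h import *
rows(((.5861,.236,.085),down(176)),((.569,.09,.085),down(168)),((.569,.09,.038),down(168)))
E
```

```text
at [0.5872 0.2358 0.039 ] [3.141e+00 1.000e-03 3.070e+00] F [-4.   -2.49 10.36] t 9.6 w 0.0003
[1.0, 0.1, -46.0] [0.0, 0.001, -0.002]
[7.6, -146.7, -46.0] [0.0, 0.001, 0.138]
[7.7, -146.7, 1.0] [0.0, 0.001, 0.138]
```

In the tool's units: -147 mm is -0.147, -45 mm is -0.045, 0.138 rad is 0.0879.

Emit:
arm_command([
  [[0,0,-0.045,0,0,0,1],[0,0,-0.045,0,0,0,1],[0.008,-0.147,-0.045,0,0,0.0879,1],[0.008,-0.147,-0.045,0,0,0.0879,1],[0.008,-0.147,-0.045,0,0,0.0879,1],[0.008,-0.147,-0.045,0,0,0.0879,1],[0.008,-0.147,-0.045,0,0,0.0879,1],[0.008,-0.147,-0.015,0,0,0.0879,1],[0.008,-0.147,-0.007,0,0,0.0879,1],[0.008,-0.147,-0.003,0,0,0.0879,1],[0.008,-0.147,0,0,0,0.0879,1],[0.008,-0.147,0,0,0,0.0879,1]],
])

```text
time_s: 10.8
ee_pos: [0.5686, 0.0901, 0.0382]
eef_rot: [3.141, 0.001, 2.932]
force: [-0.6, 0.2, 2.3]
grip_width: 0.0005
grip_force: 0.8
```

In the tool's units: 0.5 mm is 0.0005.

Emit:
arm_command([
  [[0,0,0.0005,0,0,0,1],[0,0,0.0005,0,0,0,1]],
])

```text
time_s: 11.0
ee_pos: [0.5688, 0.0898, 0.0379]
eef_rot: [3.141, 0.001, 2.932]
force: [0.3, 0.6, 2.1]
grip_width: 0.0005
grip_force: 0.8
```

In the tool's units: 2 mm is 0.002, 1 mm is 0.001.

Emit:
arm_command([
  [[0,0,0.001,0,0,0,1],[0,0,0.002,0,0,0,1],[0,0,0.002,0,0,0,1]],
])

```text
time_s: 11.3
ee_pos: [0.5686, 0.0896, 0.0353]
eef_rot: [3.141, 0.001, 2.932]
force: [1.1, 1.8, 2.8]
grip_width: 0.0006
grip_force: 1.2
```

Bolt 2 gives: it sank about 4 mm at under 3 N, so it is loose. I'll finish this tap and then tap bolt 3 as asked.

```bash
python3 - <<'E'
from h import *
rows(((.569,.09,.085),down(168)),((.5529,-.058,.085),down(176)),((.5529,-.058,.0385),down(176)))
E
```

```text
at [0.5686 0.0896 0.0353] [3.141e+00 1.000e-03 2.932e+00] F [1.15 1.76 2.82] t 11.3 w 0.0006
[-0.4, 0.5, -49.7] [0.0, 0.001, -0.0]
[-15.4, -147.6, -49.7] [0.0, 0.001, -0.14]
[-15.4, -147.6, -3.2] [0.0, 0.001, -0.14]
```

In the tool's units: -147.5 mm is -0.1475, -50 mm is -0.05, -0.14 rad is -0.0891.

Emit:
arm_command([
  [[0,0,0.001,0,0,0,1],[0,0,-0.025,0,0,0,1],[0,0,-0.05,0,0,0,1],[-0.015,-0.1475,-0.05,0,0,-0.0891,1],[-0.015,-0.1475,-0.05,0,0,-0.0891,1],[-0.015,-0.1475,-0.05,0,0,-0.0891,1],[-0.015,-0.1475,-0.05,0,0,-0.0891,1],[-0.015,-0.1475,-0.05,0,0,-0.0891,1],[-0.015,-0.1475,-0.02,0,0,-0.0891,1],[-0.015,-0.1475,-0.01,0,0,-0.0891,1],[-0.015,-0.1475,-0.006,0,0,-0.0891,1],[-0.015,-0.1475,-0.004,0,0,-0.0891,1]],
])

```text
time_s: 12.5
ee_pos: [0.5524, -0.057, 0.0393]
eef_rot: [3.142, -0.0, 3.073]
force: [-0.5, 0.3, -0.6]
grip_width: 0.0003
grip_force: 0.0
```

In the tool's units: 1 mm is 0.001, 0.5 mm is 0.0005.

Emit:
arm_command([
  [[0,0,0.0005,0,0,0,1],[0,0,0.001,0,0,0,1],[0,0,0.001,0,0,0,1]],
])

```text
time_s: 12.8
ee_pos: [0.5528, -0.0576, 0.0391]
eef_rot: [3.141, 0.001, 3.072]
force: [0.5, 3.0, 5.0]
grip_width: 0.0003
grip_force: 2.3
```

```bash
python3 - <<'E'
from h import *
a=np.radians(-11.7); b=np.array([.569,.09]); t=b+.044*np.array([np.cos(a),np.sin(a)]); D=down(168.3)
print(t)
rows(((.5529,-.058,.085),down(176)),((*t,.09),D),((*t,.019),D))
E
```

```text
[0.6120858  0.08107736]
at [ 0.5528 -0.0576  0.0391] [3.141e+00 1.000e-03 3.072e+00] F [0.48 2.98 4.97] t 12.8 w 0.0003
[-0.2, -0.4, -45.9] [0.0, 0.001, 0.0]
[-49.6, 142.5, -50.8] [0.0, 0.001, 0.134]
[-49.5, 142.4, 20.2] [0.0, 0.001, 0.134]
```

Bolt 3 is tight. I'll hover over the middle bolt's tongue and check with the wrist camera.

In the tool's units: 142.5 mm is 0.1425, -49.5 mm is -0.0495, 0.134 rad is 0.0853.

Emit:
arm_command([
  [[0,0,-0.046,0,0,0,0],[0,0,-0.046,0,0,0,0],[-0.0495,0.1425,-0.051,0,0,0.0853,0],[-0.0495,0.1425,-0.051,0,0,0.0853,0],[-0.0495,0.1425,-0.051,0,0,0.0853,0],[-0.0495,0.1425,-0.051,0,0,0.0853,0],[-0.0495,0.1425,-0.051,0,0,0.0853,0],[-0.0495,0.1425,-0.051,0,0,0.0853,0],[-0.0495,0.1425,-0.051,0,0,0.0853,0],[-0.0495,0.1425,-0.051,0,0,0.0853,0]],
])

```text
time_s: 13.8
ee_pos: [0.6115, 0.0799, 0.0894]
eef_rot: [-3.142, 0.0, 2.936]
force: [0.5, -0.2, 0.0]
grip_width: 0.0471
grip_force: 0.0
```

```bash
python3 - <<'E'
from h import *
rows(((.6121,.0811,.019),down(168.3)))
p,d,i=snap('wrist'); cv2.imwrite('pics/w3.png',p)
print(proj(i,[(.569,.09,.0395),(.6121,.0811,.042),(.6218,.079,.042)]).round(0).tolist())
E
```

```text
at [0.6115 0.0799 0.0894] [-3.142  0.     2.936] F [ 0.52 -0.19  0.03] t 13.8 w 0.0471
[-0.3, 1.3, 70.4] [-0.0, 0.0, -0.001]
[[327.0, 187.0], [327.0, 261.0], [327.0, 276.0]]
```

View pics/w3.png

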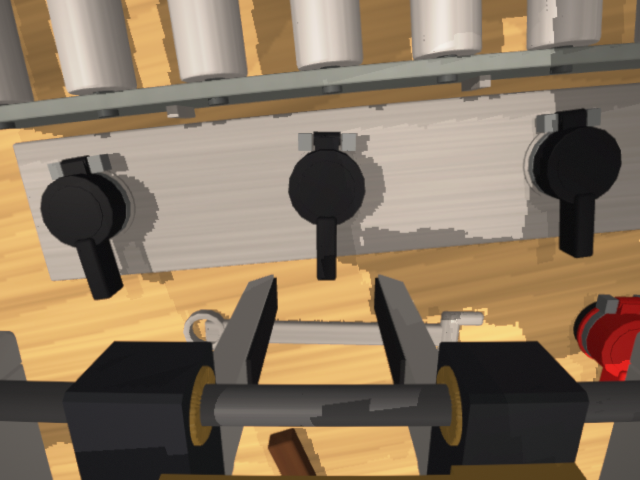

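Tongue at (326,248), centred between the fingers and aligned. Descend and pinch.

In the tool's units: 71 mm is 0.071, 64 mm is 0.064.

Emit:
arm_command([
  [[0,0.001,0.03,0,0,0,0],[0,0.001,0.05,0,0,0,0],[0,0.001,0.064,0,0,0,0],[0,0.001,0.071,0,0,0,0],[0,0.001,0.071,0,0,0,0],[0,0.001,0.071,0,0,0,1],[0,0.001,0.071,0,0,0,1],[0,0.001,0.071,0,0,0,1],[0,0.001,0.071,0,0,0,1],[0,0.001,0.071,0,0,0,1],[0,0.001,0.071,0,0,0,1],[0,0.001,0.071,0,0,0,1]],
], squeeze=20)

```text
time_s: 15.05
ee_pos: [0.6118, 0.0807, 0.0184]
eef_rot: [-3.14, 0.0, 2.938]
force: [-0.5, -7.1, 0.6]
grip_width: 0.0118
grip_force: 20.0
```

```bash
python3 - <<'E'
from h import *
# arc: hinge on bolt axis; tilt gripper along by half of the cap angle
s=ctrl.get_obs(); R0=R.from_euler('xyz',s['eef_rot'])
a=np.radians(-11.7); ex=np.array([np.cos(a),np.sin(a),0]); ey=np.array([-ex[1],ex[0],0]); 
O=np.array([.569,.09,.0155]); H=O-.028*ex+[0,0,.008]
P0=s['ee_pos']-.019*R0.apply([0,0,1]); P0=P0+0; print('grasp pt in bolt frame',((P0-O)@ex).round(4),((P0-O)@ey).round(4),(P0-O)[2].round(4))
T=[]
for th in range(6,67,6):
    q=R.from_rotvec(-ey*np.radians(th)); t=R.from_rotvec(-ey*np.radians(th*.5))
    Rt=t*R0; T.append((H+q.apply(P0-H)+.019*Rt.apply([0,0,1]),Rt))
rows(*T); print(s['grip_force'])
E
```

```text
grasp pt in bolt frame 0.0438 -0.0004 0.0219
at [0.6118 0.0807 0.0184] [-3.14   0.     2.938] F [-0.48 -7.1   0.62] t 15.05 w 0.0118
[0.8, -0.0, -7.5] [0.0, -0.052, 0.0]
[2.5, -0.0, -14.7] [0.0, -0.105, 0.0]
[4.8, -0.0, -21.7] [0.0, -0.157, 0.0]
[7.9, -0.0, -28.4] [0.0, -0.209, 0.0]
[11.6, -0.1, -34.7] [0.0, -0.262, 0.0]
[16.0, -0.1, -40.5] [0.0, -0.314, 0.0]
[20.9, -0.1, -45.8] [0.0, -0.367, 0.001]
[26.3, -0.1, -50.4] [0.0, -0.419, 0.001]
[32.2, -0.1, -54.5] [0.0, -0.471, 0.001]
[38.4, -0.1, -57.8] [0.0, -0.524, 0.001]
[44.9, -0.1, -60.5] [0.0, -0.576, 0.001]
19.99342292547226
```

In the tool's units: -40.5 mm is -0.0405, 2.5 mm is 0.0025, -0.314 rad is -0.1999.

Emit:
arm_command([
  [[0,-0.0005,-0.004,0,-0.0166,0,1],[0.0008,-0.0005,-0.0075,0,-0.0331,0,1],[0.0015,-0.0005,-0.011,0,-0.0497,0,1],[0.0025,-0.0005,-0.0147,0,-0.0668,0,1],[0.0036,-0.0005,-0.018,0,-0.0834,0,1],[0.0048,-0.0005,-0.0217,0,-0.0999,0,1],[0.0079,-0.0005,-0.0284,0,-0.1331,0,1],[0.0116,-0.0005,-0.0347,0,-0.1668,0,1],[0.016,-0.0005,-0.0405,0,-0.1999,0,1],[0.016,-0.0005,-0.0405,0,-0.1999,0,1]],
])

```text
time_s: 16.05
ee_pos: [0.5951, 0.0843, 0.0593]
eef_rot: [-3.141, 0.316, 2.939]
force: [-0.3, -7.8, -3.2]
grip_width: 0.0122
grip_force: 20.0
```

```bash
python3 - <<'E'
from h import *
s=ctrl.get_obs(); R0=R.from_euler('xyz',s['eef_rot'])
a=np.radians(-11.7); ex=np.array([np.cos(a),np.sin(a),0]); ey=np.array([-ex[1],ex[0],0])
H=np.array([.569,.09,.0155])-.028*ex+[0,0,.008]
P0=s['ee_pos']-.019*R0.apply([0,0,1]); v=P0-H; print('grasp angle',np.degrees(np.arctan2(v[2],v@ex)),'r',np.hypot(v[2],v@ex))
T=[]
for th in range(5,36,5):
    q=R.from_rotvec(-ey*np.radians(th)); Rt=R.from_rotvec(-ey*np.radians(th*.5))*R0
    T.append((H+q.apply(v)+.019*Rt.apply([0,0,1]),Rt))
rows(*T); print(s['grip_force'],s['moment'].round(2))
E
```

```text
grasp angle 47.80888546107195 r 0.07273601500927908
at [0.5951 0.0843 0.0593] [-3.141  0.316  2.939] F [-0.26 -7.79 -3.17] t 16.05 w 0.0122
[2.6, -0.0, -5.4] [0.0, -0.044, 0.0]
[5.6, 0.0, -10.5] [0.0, -0.087, 0.0]
[9.0, 0.0, -15.3] [0.0, -0.131, 0.0]
[12.8, 0.0, -19.7] [0.0, -0.175, 0.0]
[17.0, 0.0, -23.8] [0.0, -0.218, 0.0]
[21.6, 0.0, -27.4] [0.0, -0.262, 0.0]
[26.4, 0.0, -30.6] [0.0, -0.305, 0.0]
19.99628484249115 [-1.47  0.35 -0.43]
```

In the tool's units: -26.3 mm is -0.0263, -23.8 mm is -0.0238, -0.218 rad is -0.1388.

Emit:
arm_command([
  [[0.0026,-0.0008,-0.0054,0,-0.028,0,1],[0.0056,-0.0008,-0.0105,0,-0.0554,0,1],[0.009,-0.0008,-0.0153,0,-0.0834,0,1],[0.0128,-0.0008,-0.0197,0,-0.1114,0,1],[0.017,-0.0008,-0.0238,0,-0.1388,0,1],[0.02,-0.0008,-0.0263,0,-0.156,0,1],[0.02,-0.0008,-0.0263,0,-0.156,0,1],[0.02,-0.0008,-0.0263,0,-0.156,0,1]],
])

```text
time_s: 16.85
ee_pos: [0.5692, 0.0894, 0.0777]
eef_rot: [3.142, 0.558, 2.938]
force: [-3.0, -1.3, 1.1]
grip_width: 0.0116
grip_force: 20.0
```

```bash
python3 - <<'E'
from h import *
rows()
p,d,i=snap('wrist'); q,_,_=snap('scene'); q=cv2.resize(q[100:340,240:500],(390,360))
c=np.zeros((360,800,3),np.uint8); c[:300,:400]=cv2.resize(p,(400,300)); c[:,405:795]=q; cv2.imwrite('pics/end.png',c)
s=ctrl.get_obs(); print(s['grip_force'],s['force'])
E
```

```text
at [0.5692 0.0894 0.0777] [3.142 0.558 2.938] F [-3.03 -1.31  1.06] t 16.85 w 0.0116
20.00038504600525 [-2.47323515 -2.02377611 -0.09423306]
```

View pics/end.png

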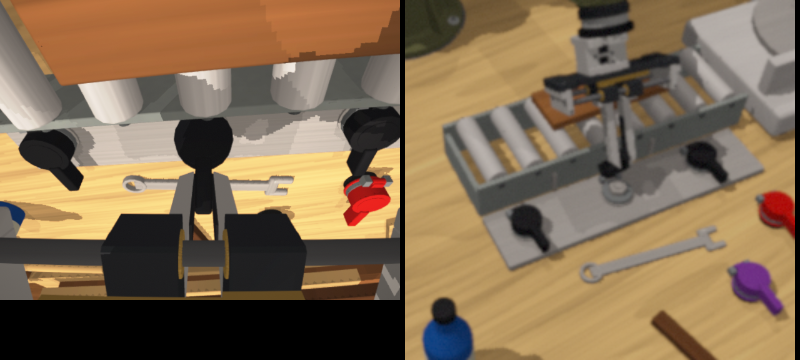

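The cap is held about 65° open in the pads with the bolt exposed. The other two caps are shut and the loose things are where they were. Handing in.

```bash
python3 -c "
from station import ctrl
print(ctrl.hand_in())"
```

```text
the job is handed in; nothing more can be done
None
```

I pressed the mushroom, round and square keys in that order and tapped all three caps. The middle bolt is the loose one, and its cap is held about 65° open in the gripper; the job is handed in at about 17 s, with no verdict returned.

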